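Clear a broken ferrite core off the preheater with the scraper block

TASK

A transformer core has shattered on the preheater's glass top. Draw the scraper block out from under the riser shelf, take hold of it by its orange grip, and with its sole bearing on the glass the whole way, but not hard, wipe every dark shard off the glass into the catch tray; do not touch the shards with the fingers or shift the other things on the bench. Then stand the scraper upright on top of the riser shelf, lengthwise beside the meter, and let go of it.

Things in the scene. Friction and masses are not known exactly. Their poses are not given: they have to be found in the camera images.
- scraper: Scraper block, about 0.4 kg: bar 180 mm long (y), 32 thick (x), 30 high, white sole, aluminium body; on its middle an orange grip 50 long (y), 32 thick, up to 66 mm high. Long faces flat and vertical, both ends alike. Origin: centre of the sole's underside, z up. It starts on the bench under the riser, along its y; a plain end sticks out 58 to 66 mm past the riser's +y edge, the grip is covered.
- grip (a point): Point in the orange grip where the scraper is to be held for wiping: over the middle of the bar, 50 mm above the sole's underside (16 mm below the grip's top). Held well when the TCP is within 35 mm of it.
- preheater: Grey PCB preheater, fixed, cold. Flat level pale grey glass top, no rim: 230 mm (x) by 200 mm (y), centred over the origin, 62 mm above it; origin 0 to 8 mm above the bench (levelling feet), z up. Control strip on the +x side, 55 mm wide, 10 mm lower, two knobs to 3 mm above the glass. Catch tray on the +y side. Rigid: force builds quickly when pressed.
- glass (a point): Centre of the glass surface of the preheater; axes as the preheater's.
- tray: Open aluminium catch tray hooked to the preheater's +y side, fixed: 236 mm (x) by 120 mm (y), 32 high, walls 2 mm, axes as the preheater's. Origin: centre of its underside, 163.5 mm to +y of the preheater's centre, 10 mm above its origin. Its rim is 20 mm below the glass and begins 3.5 mm beyond the glass edge.
- riser: Narrow white riser shelf, fixed: top 130 mm deep (x), 360 mm long (y), upper face 76 mm above the bench, underside 66 mm at the long edges; 12 mm posts at the corners, 102 mm clear between them at both ends. Origin on the bench below the top's centre. The scraper sticks out at its +y end; the meter stands on top at its -y end.
- shelf (a point): Middle of the free part of the riser's top, on its upper face, 60 mm towards +y of the shelf's centre; axes as the riser's. The scraper may finally stand about here, lengthwise along the riser's y.
- meter: Green and black multimeter on a rubber foot, about 84 mm wide, 70 mm deep and 158 mm high, standing on the riser about 130 mm towards -y of its centre. Origin: centre of the foot's underside. Leave alone.
- capacitor: Dark blue can capacitor, 35 mm diameter, 52 mm high. Origin: centre of its underside. Leave alone.
- heatsink: Finned aluminium heat sink, 50 x 90 mm, 32 mm high. Origin: centre of its underside. Leave alone.
- flux: Clear bottle with a red cap, 52 mm diameter, 115 mm high. Origin: centre of its underside. Leave alone.
- spool: Solder spool standing on its flange, 64 mm diameter, 50 mm high. Origin: centre of its underside. Leave alone.
- transformer: Small transformer with a yellow winding, 44 x 50 mm, 40 mm high. Origin: centre of its underside. Leave alone.
- screwdriver: Red-handled screwdriver, about 190 mm long, lying on the bench. Leave alone.
- shard1: Shard of dark grey ferrite lying on the glass at the start: L-shaped piece, 29 x 30 mm, 12 mm high, 20 to 32 g. Origin near the middle of its underside.
- shard2: Shard of dark grey ferrite lying on the glass at the start: straight limb, 40 x 14 mm, 12 mm high, 20 to 32 g. Origin near the middle of its underside.
- shard3: Shard of dark grey ferrite lying on the glass at the start: thin flake, 32 x 24 mm, only 6 mm high, 20 to 32 g. Origin near the middle of its underside.
- shard4: Shard of dark grey ferrite lying on the glass at the start: crooked limb, 37 x 17 mm, 14 mm high, 20 to 32 g. Origin near the middle of its underside.
- shard5: Shard of dark grey ferrite lying on the glass at the start: flat T-shaped piece, 30 x 21 mm, 8 mm high, 20 to 32 g. Origin near the middle of its underside.
Not all that is in view belongs to the job. What is shaped like the scraper but purple or turquoise is not meant.

How it is judged:
By the outcome, as a careful person would: the job done as asked, in the order asked, and still so for the second after the job is handed in, with the robot touching nothing.
It also fails if it takes over 64 s, if anything falls off the work surface, if the arm or the gripper's body presses on something with over 40 N, if the wrist force passes 120 N, or if a joint passes its speed limit or range.

ROBOT

A 7-joint arm with a two-finger parallel gripper is mounted at the origin on the work surface. World frame = base frame: x ahead of the robot, y to its left, z up, the work surface at z = 0. Lengths are in m, angles in rad, forces in N, time in s.
With the tool pointing down it reaches from about 0.4 to 0.85 m from the base axis. Payload 10.4 kg.
Tool frame: the origin (TCP) lies between the finger pads, 19 mm behind the fingertips; this is the grasp point; z points along the fingers, y is the line along which they close (so a half turn about z gives the same grasp; the last joint's range is limited). The gripper opens to 85 mm and grips with 20 to 120 N. Pads are 22 mm wide; open, the fingers measure 114 mm over their backs; the gripper's body (76 mm by 85 mm) begins 54 mm behind the grasp point. The pads swing forward as they close: fully open they stand 13 mm farther back than shut.
Start: joints at [1.173, 0.332, -0.065, 1.46, 0.022, 1.35, -0.088], TCP at [0.229, -0.582, 0.25] pointing down, gripper open.
Joint ranges: [-2.6, 2.6], [-0.5, 2.12], [-1.47, 1.34], [0.16, 2.42], [-1.27, 4.41], [0.06, 2.06], [-2.6, 2.6]. Speed limits (rad/s): [2.22, 2.22, 2.79, 2.79, 3.14, 3.14, 3.14].

INTERFACE

Orientations are given as a unit quaternion [x, y, z, w].
In Python, from workcell import manip, viewer gives the robot as it stands.
- The arm moves only by the tool arm_command, never from a script. Its argument "series" is text: rows parted by semicolons, each of 5 numbers parted by spaces: the closure, from 0 (fully open) to 1 (shut), then the shift along the tool's x, y, z normalised to -1 to 1, where 1 is 0.4 m, then the turn about the tool's z normalised to -1 to 1, where 1 is 180 degrees. In form: jaw tx ty tz spin; .... A call has exactly 10 rows; each row shifts and turns the commanded pose from where the row before left it, along the tool's axes as they then stand; what a row does not reach is not made up. A row lasts 1/8 s, in which the tool goes at most 62.5 mm and 10.7 degrees, less where a joint would pass 70% of its speed; a pose out of reach is approached as far as the arm can. A call with a number of a shift or a turn outside -1 to 1 is refused whole. A call with a gripper value outside its range is refused whole. The fingers move at their own pace and stop on an object; "newtons" is the grip in N (left out, the last holds). Time passes only in rows, so rows that do not move let the fingers close, or fill a call up. It gives the time, the measured TCP pose, the force, the opening and the grip force at its end, in the units of the state.
- manip.get_obs(): the state, without advancing time (a new reading comes with each control period).
- viewer.camera(name): name is "scene" or "side" or "wrist"; returns a dict with "pixels" (420x560x3 uint8, red, green, blue), "intrinsics" (3x3 intrinsics, pixels), "extrinsics" (4x4, takes a point from world to camera coordinates). Camera axes: x right, y up, looking along -z (the intrinsics and any distortion apply to the point x, -y, -z); pixel columns grow to the right and rows downward; lengths in m; the calibration is good to about 2 mm. A picture is of the moment at which its call begins. There is no depth.
- manip.hand_in(): hands the job in; it is judged then, once.
The state is a dict: "clock": time; "joint_pos": joint angles; "joint_velocities": joint speeds; "tau": joint torques, N m; "position": TCP position; "ee_rot": TCP orientation; "ft_force": force on the tool from outside, world axes, zero at the start; "torque": the same for the moment, N m; "grip_width": opening from 0.0 (shut) to 1.0 (fully open); "grasp_force": force on a finger pad.
Only numpy, scipy, OpenCV 4.12 (cv2) and the standard library are available. Lean on these libraries where they do the work, as an engineer would, in place of code of your own. Each camera call takes 0.05 s, during which the arm holds its last target. There are 200 camera calls.

## Working session

There is one attempt and no reset: what is moved stays moved. The work goes in short steps, Python scripts to look and compute and a tool call to move; the robot and the scene stay as the last step left them, time stands still between calls to the robot, and variables do not carry over. Pictures are saved under pics/ and viewed, at most 13 in all, crops included, and the job is handed in when it is done.

Besides the shell and the picture viewer there is one more tool, called after "Request:" by a JSON object that holds its "name" and its "arguments". arm_command: Moves the arm, as the interface text tells. Scaled input: -1 to 1 covers 0.4 m each way for a shift and 180 degrees each way for a turn. Its arguments: {"type":"object","properties":{"series":{"type":"string"},"newtons":{"type":"number"}},"required":["series"]}

```bash
mkdir -p pics; ls; cat > h.py <<'E'
import numpy as np, cv2
from workcell import manip, viewer
def snap(n,f):
    c=viewer.camera(n); cv2.imwrite(f'pics/{f}.png',cv2.cvtColor(c['pixels'],cv2.COLOR_RGB2BGR))
    np.savez(f'pics/{f}.npz',K=c['intrinsics'],E=c['extrinsics']); return c
def ray(f,u,v):
    d=np.load(f'pics/{f}.npz');K,E=d['K'],d['E']
    r=np.linalg.solve(K,[u,v,1.]); r=np.array([r[0],-r[1],-r[2]])
    R=E[:3,:3]; return -R.T@E[:3,3], R.T@r
def onz(f,u,v,z):
    o,r=ray(f,u,v); return o+r*(z-o[2])/r[2]
def proj(f,p):
    d=np.load(f'pics/{f}.npz');K,E=d['K'],d['E']
    q=E[:3,:3]@np.asarray(p)+E[:3,3]; q=K@[q[0],-q[1],-q[2]]; return q[:2]/q[2]
E
python3 - <<'E'
from h import *
np.set_printoptions(precision=4,suppress=True)
o=manip.get_obs();print(o)
for n in ['scene','side','wrist']:
    c=snap(n,n+'0');print(n,c.keys(),c['intrinsics'],c['extrinsics'])
a=[cv2.imread(f'pics/{n}0.png') for n in ['scene','side','wrist']]
E
```

```text
pics
{'clock': 0.0, 'joint_pos': array([ 1.1734,  0.3329, -0.0647,  1.461 ,  0.0216,  1.3499, -0.0885]), 'joint_velocities': array([-0.0003, -0.001 ,  0.0002, -0.0022,  0.0007, -0.0009, -0.0008]), 'tau': array([ -0.0008, -62.5449,   0.0488, -39.1612,   0.0162,   0.0098,
         0.    ]), 'position': array([ 0.2287, -0.5813,  0.2492]), 'ee_rot': array([ 0.9825,  0.1863, -0.0002, -0.0007]), 'ft_force': array([ 0.2921, -0.2618, -0.7009]), 'torque': array([0.0179, 0.0114, 0.0121]), 'grasp_force': 0.0, 'grip_width': 0.9999066013895012}
scene dict_keys(['pixels', 'intrinsics', 'extrinsics']) [[495.0815   0.     282.7718]
 [  0.     495.0815 208.5908]
 [  0.       0.       1.    ]] [[-0.8186  0.5743 -0.0101  0.5261]
 [-0.435  -0.6084  0.6638  0.1011]
 [ 0.375   0.5477  0.7479 -1.6567]
 [ 0.      0.      0.      1.    ]]
side dict_keys(['pixels', 'intrinsics', 'extrinsics']) [[460.3663   0.     286.6731]
 [  0.     460.3663 204.3421]
 [  0.       0.       1.    ]] [[-0.9757 -0.2189 -0.012   0.4955]
 [ 0.101  -0.4974  0.8616 -0.2165]
 [-0.1946  0.8395  0.5074 -1.3873]
 [ 0.      0.      0.      1.    ]]
wrist dict_keys(['pixels', 'intrinsics', 'extrinsics']) [[334.9974   0.     277.4284]
 [  0.     334.9974 207.4248]
 [  0.       0.       1.    ]] [[ 0.3661 -0.9306 -0.0014 -0.6254]
 [ 0.8954  0.3526 -0.2719  0.0363]
 [ 0.2535  0.0983  0.9623 -0.3801]
 [ 0.      0.      0.      1.    ]]
```

View pics/scene0.png

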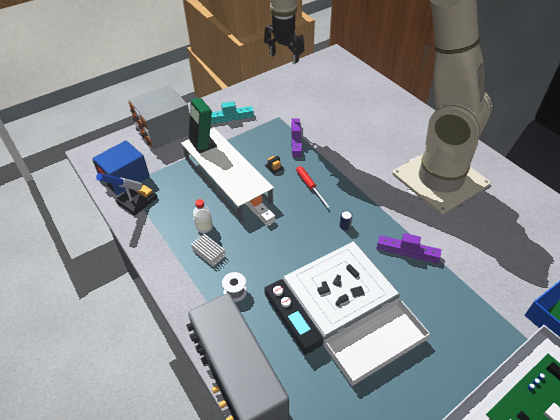

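View pics/side0.png

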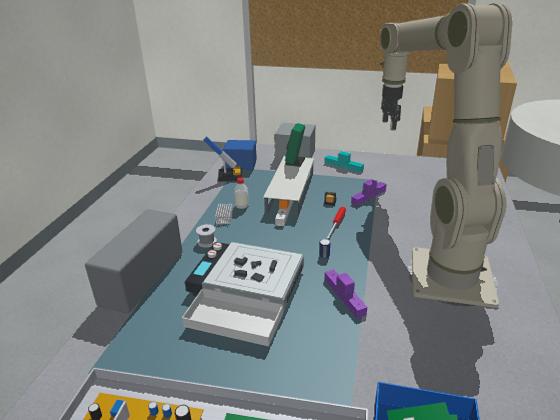

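The scene picture shows the riser around (228,165), with the real scraper's white end poking out at about (264,212) and orange under the shelf at (256,199). There are purple look-alikes at (410,247) and (297,137) and a turquoise one at (232,112). The scraper meant is the white and aluminium one under the riser. The shards lie on the glass near (340,285), and the tray is at (378,345). The side view agrees, with the scraper end at (281,219). Next I'll take enlarged crops.

```bash
python3 - <<'E'
import cv2
a=cv2.imread('pics/scene0.png')
cv2.imwrite('pics/c1.png',cv2.resize(a[100:230,170:360],None,fx=4.2,fy=4.2,interpolation=cv2.INTER_CUBIC))
cv2.imwrite('pics/c2.png',cv2.resize(a[235:385,255:440],None,fx=4,fy=4,interpolation=cv2.INTER_CUBIC))
E
```

```text
(no output)
```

View pics/c1.png

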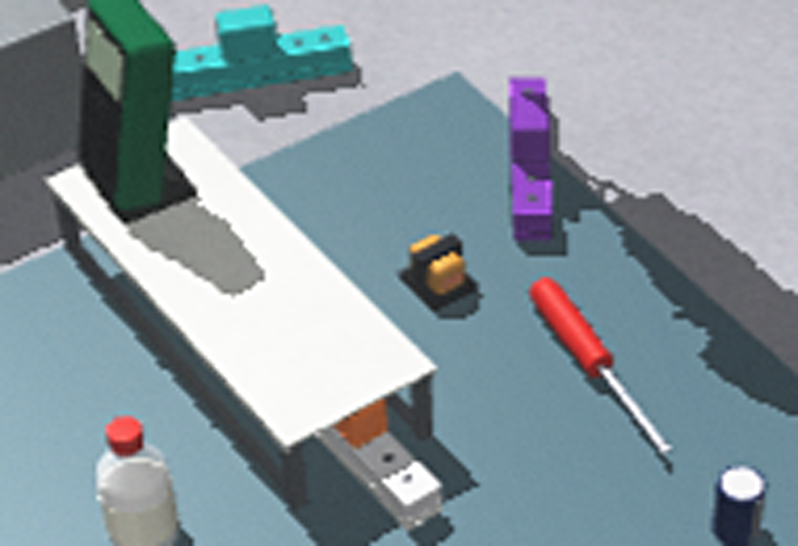

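View pics/c2.png

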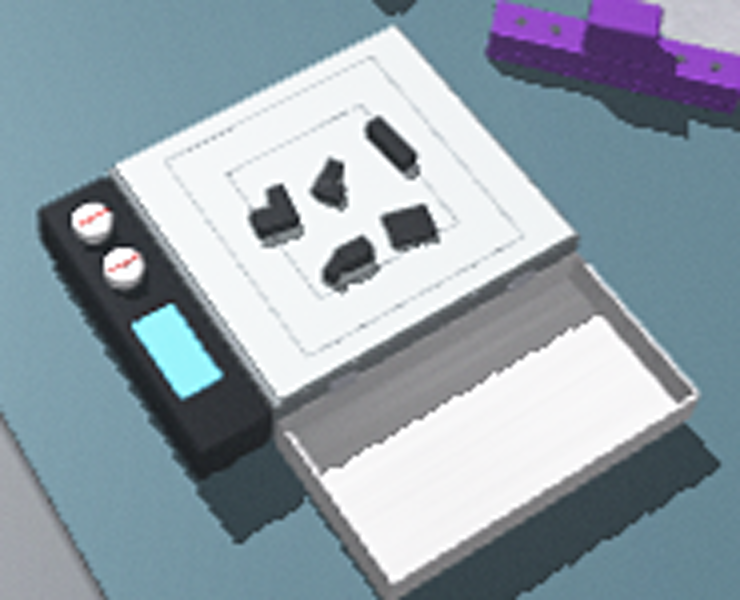

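The crops confirm the target. The aluminium bar has a white end at c1 (412,488) and an orange grip at (362,420), and it lies under the white shelf. The glass corners in c2 are (118,165), (395,27), (578,240) and (277,402), with the shards in the middle.

```bash
python3 - <<'E'
from h import *
np.set_printoptions(precision=4,suppress=True)
A=lambda x,y:(170+(x+.5)/4.2-.5,100+(y+.5)/4.2-.5)
B=lambda x,y:(255+(x+.5)/4-.5,235+(y+.5)/4-.5)
from scipy.optimize import least_squares
print('riser')
rc=[onz('scene0',*A(*p),.076)[:2] for p in [(47,181),(186,118),(435,370),(288,446)]]
print(np.array(rc))
def fit(P,L):
    f=lambda q:(np.array([[np.cos(q[2])*a-np.sin(q[2])*b+q[0],np.sin(q[2])*a+np.cos(q[2])*b+q[1]] for a,b in L])-P).ravel()
    best=min((least_squares(f,[*np.mean(P,0),t]) for t in (0,1.57,3.14,-1.57)),key=lambda r:r.cost)
    return best.x,np.degrees(best.x[2]),best.fun
print('scr',np.array([onz('scene0',*A(*p),.03)[:2] for p in [(320,432),(403,515),(441,486),(372,410)]]))
for z in (.062,.066,.07):
    P=np.array([onz('scene0',*B(*p),z)[:2] for p in [(118,165),(395,27),(578,240),(277,402)]])
    print(z,P, np.linalg.norm(P-np.roll(P,1,0),axis=1))
    # order: +x-y? knobs side = +x ; tray=+y
    print(fit(P,[(.115,-.1),(-.115,-.1),(-.115,.1),(.115,.1)]))
    print('sh',np.array([onz('scene0',*B(*p),z+.01)[:2] for p in [(275,213),(330,182),(391,145),(410,226),(348,260)]]))
print(fit(np.array(rc),[(.065,-.18),(-.065,-.18),(-.065,.18),(.065,.18)]))
E
```

```text
riser
[[ 0.6532 -0.5843]
 [ 0.5226 -0.5879]
 [ 0.5183 -0.2275]
 [ 0.6459 -0.2264]]
scr [[ 0.6003 -0.2618]
 [ 0.5947 -0.1584]
 [ 0.5569 -0.1653]
 [ 0.5564 -0.2579]]
0.062 [[0.6726 0.0501]
 [0.4451 0.0686]
 [0.4623 0.2712]
 [0.693  0.2484]] [0.1993 0.2283 0.2034 0.2318]
(array([ 0.5683,  0.1596, -0.0915]), np.float64(-5.241116480368753), array([ 0.001 , -0.0006, -0.0005,  0.0019,  0.0006, -0.0016, -0.0011,
        0.0003]))
sh [[0.6145 0.1456]
 [0.5701 0.1478]
 [0.5182 0.1487]
 [0.5493 0.2041]
 [0.5982 0.2005]]
0.066 [[0.6742 0.0523]
 [0.4475 0.0707]
 [0.4646 0.2727]
 [0.6945 0.2499]] [0.1986 0.2274 0.2027 0.231 ]
(array([ 0.5702,  0.1614, -0.0915]), np.float64(-5.241116917081788), array([ 0.0014, -0.001 , -0.0009,  0.0016,  0.0002, -0.0012, -0.0007,
        0.0006]))
sh [[0.6162 0.1475]
 [0.572  0.1497]
 [0.5203 0.1505]
 [0.5512 0.2058]
 [0.6    0.2021]]
0.07 [[0.6757 0.0545]
 [0.4498 0.0729]
 [0.4669 0.2741]
 [0.6959 0.2514]] [0.1979 0.2266 0.2019 0.2302]
(array([ 0.5721,  0.1632, -0.0915]), np.float64(-5.241116597543727), array([ 0.0018, -0.0014, -0.0014,  0.0013, -0.0002, -0.0008, -0.0002,
        0.0009]))
sh [[0.618  0.1494]
 [0.5739 0.1516]
 [0.5224 0.1524]
 [0.5532 0.2075]
 [0.6018 0.2038]]
(array([ 0.585 , -0.4065,  0.0164]), np.float64(0.9400507655234815), array([-0.0003, -0.0012,  0.0004,  0.0004, -0.0012, -0.0001,  0.0011,
        0.0009]))
```

Request:
{"name": "arm_command", "arguments": {"series": "0 0.117 -0.0615 0 0;0 0.117 -0.0615 0 0;0 0.117 -0.0615 0 0;0 0.117 -0.0615 0 0;0 0.117 -0.0615 0 0;0 0.117 -0.0615 0 0;0 0.117 -0.0615 0 0;0 0.117 -0.0615 0 0;0 0.117 -0.0615 0 0;0 0.117 -0.0615 0 0", "newtons": 40}}

```text
clock: 1.4
position: [0.5751, -0.1801, 0.2499]
ee_rot: [0.983, 0.186, -0.0, 0.0]
ft_force: [0.3, -0.5, 0.3]
grip_width: 1.0
grasp_force: 0.0
```

Request:
{"name": "arm_command", "arguments": {"series": "0 0 0 0.02 -0.048;0 0 0 0.02 -0.048;0 0 0 0.02 -0.048;0 0 0 0.02 -0.048;0 0 0 0.02 -0.048;0 0 0 0.02 -0.048;0 0 0 0.02 -0.048;0 0 0 0.02 -0.0485;0 0 0 0.02 0;0 0 0 0 0"}}

```text
clock: 2.65
position: [0.5738, -0.1814, 0.1772]
ee_rot: [0.704, 0.71, -0.0, -0.001]
ft_force: [-0.0, 0.4, -0.8]
grip_width: 0.997
grasp_force: 0.0
```

```bash
cat >> h.py <<'E'
def st():
    o=manip.get_obs(); q=o['ee_rot']; th=np.degrees(2*np.arctan2(q[1],q[0]))
    print('t%.2f'%o['clock'],'p',o['position'].round(4),'th %.2f'%th,'tilt',q[2:].round(4),'F',o['ft_force'].round(1),'M',o['torque'].round(2),'w %.3f g %.0f'%(o['grip_width'],o['grasp_force']),'q',o['joint_pos'].round(2))
E
python3 - <<'E'
from h import *
st()
A=lambda x,y:(170+(x+.5)/4.2-.5,100+(y+.5)/4.2-.5)
for n,p in dict(cap=(735,540),sd=(667,450),flux=(140,545),tr=(455,300)).items(): print(n,onz('scene0',*A(*p),0)[:2].round(3))
print('hs',onz('scene0',207,258,.0)[:2].round(3),onz('scene0',221,242,.03)[:2].round(3))
snap('wrist','w1')
E
```

```text
t2.65 p [ 0.5738 -0.1814  0.1772] th 90.48 tilt [-0.0003 -0.0006] F [-0.   0.4 -0.8] M [-0.02  0.01  0.01] w 0.997 g 0 q [ 0.67  0.39 -0.55  1.59  0.21  1.22  0.09]
cap [ 0.398 -0.019]
sd [ 0.383 -0.117]
flux [ 0.754 -0.268]
tr [ 0.421 -0.345]
hs [ 0.797 -0.166] [ 0.743 -0.172]
```

View pics/w1.png

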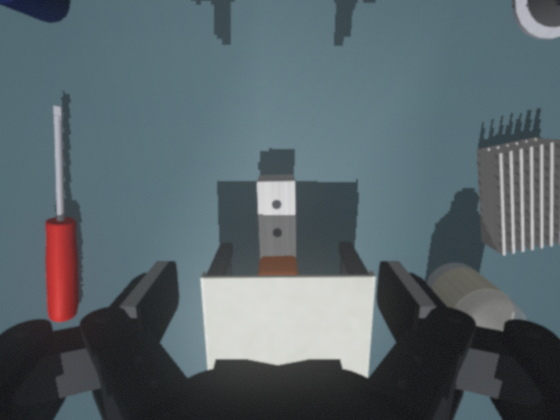

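The wrist view shows the scraper's end at (258–296, 181), squarely ahead, with the orange grip just under the riser edge at row 276 (columns 203–373).

```bash
python3 - <<'E'
from h import *
for p,z in [((258,181),.03),((296,181),.03),((260,258),.03),((296,258),.03),((203,277),.076),((373,276),.076)]: print(p,onz('w1',*p,z)[:2].round(4))
E
```

```text
(258, 181) [ 0.5573 -0.1681]
(296, 181) [ 0.5888 -0.1678]
(260, 258) [ 0.5586 -0.2372]
(296, 258) [ 0.5904 -0.2369]
(203, 277) [ 0.5184 -0.2322]
(373, 276) [ 0.6453 -0.2302]
```

Request:
{"name": "arm_command", "arguments": {"series": "0 0.002 0 0.07 0;0 0 0 0.07 0;0 0 0 0.07 0;0 0 0 0.07 0;0 0 0 0.06 0;0 0 0 0.035 0;0 0 0 0 0;1 0 0 0 0;1 0 0 0 0;1 0 0 0 0"}}

```text
clock: 3.95
position: [0.5745, -0.1807, 0.0287]
ee_rot: [0.703, 0.711, 0.0, 0.0]
ft_force: [-1.6, 0.2, 1.0]
grip_width: 0.378
grasp_force: 1.0
```

Request:
{"name": "arm_command", "arguments": {"series": "1 0 0 0 0;1 0 0 0 0;1 0 0 0 0;1 0.005 0 0 0;1 0.01 0 0 0;1 0.02 0 0 0;1 0.02 0 0 0;1 0.01 0 0 0;1 0 0 0 0;1 0 0 0 0"}}

```text
clock: 5.2
position: [0.5745, -0.1551, 0.0288]
ee_rot: [0.703, 0.711, 0.0, 0.001]
ft_force: [0.5, -2.9, 6.5]
grip_width: 0.363
grasp_force: 41.5
```

```bash
python3 -c "
from h import *
st()"
```

```text
t5.20 p [ 0.5745 -0.1551  0.0288] th 90.66 tilt [0.0001 0.0008] F [ 0.5 -2.9  6.5] M [-0.51  0.19  0.03] w 0.363 g 41 q [ 0.6   0.54 -0.51  1.73  0.32  0.95 -0.03]
```

Request:
{"name": "arm_command", "arguments": {"series": "1 0.02 0 0 0;1 0.04 0 0 0;1 0.045 0 0 0;1 0.045 0 0 0;1 0.045 0 0 0;1 0.045 0 0 0;1 0.035 0 0 0;1 0.015 0 0 0;1 0 0 0 0;0 0 0 0 0"}}

```text
clock: 6.45
position: [0.5725, -0.0383, 0.0279]
ee_rot: [0.703, 0.711, 0.0, -0.0]
ft_force: [0.4, -0.1, -0.9]
grip_width: 0.568
grasp_force: 0.0
```

Request:
{"name": "arm_command", "arguments": {"series": "0 0 0 0 0;0 0 0 0 0;0 0 0 0 0;0 0 0 -0.05 0;0 0 0 -0.1 0;0 0 0 -0.1 0;0 -0.05 0 -0.1 0;0 -0.075 0 -0.05 0;0 -0.075 0 0 0;0 0 0 0 0"}}

```text
clock: 7.7
position: [0.5734, -0.1215, 0.1895]
ee_rot: [0.704, 0.71, -0.0, 0.001]
ft_force: [-0.0, -0.5, -0.8]
grip_width: 1.001
grasp_force: 0.0
```

```bash
python3 -c "
from h import *
st(); snap('wrist','w2')"
```

```text
t7.70 p [ 0.5734 -0.1215  0.1895] th 90.45 tilt [-0.0001  0.0009] F [-0.  -0.5 -0.8] M [0.03 0.01 0.02] w 1.001 g 0 q [ 0.6   0.34 -0.57  1.62  0.19  1.23 -0.  ]
```

View pics/w2.png

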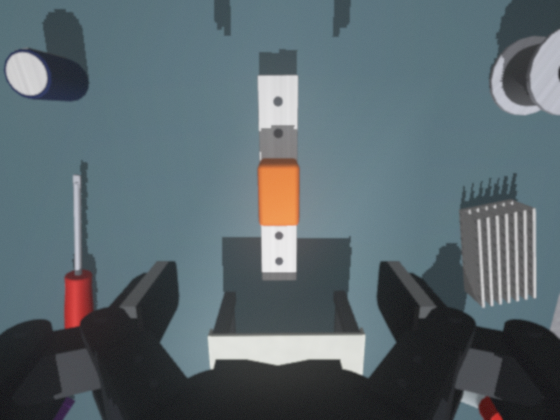

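The scraper is now drawn clear. Its orange grip is at (279,195) and the bar runs from row 75 to row 272 in columns 260–298.

```bash
python3 - <<'E'
from h import *
for p,z in [((278,75),.03),((279,272),.03),((260,196),.066),((299,196),.066),((279,165),.066),((279,226),.066)]: print(p,onz('w2',*p,z).round(4))
E
```

```text
(278, 75) [ 0.5732 -0.0251  0.03  ]
(279, 272) [ 0.5756 -0.1973  0.03  ]
(260, 196) [ 0.5601 -0.1153  0.066 ]
(299, 196) [ 0.5899 -0.1151  0.066 ]
(279, 165) [ 0.5744 -0.0914  0.066 ]
(279, 226) [ 0.5749 -0.1394  0.066 ]
```

Request:
{"name": "arm_command", "arguments": {"series": "0 0.02 0 0.04 0;0 0 0 0.07 0;0 0 0 0.07 0;0 0 0 0.07 0;0 0 0 0.06 0;0 0 0 0.029 0;0 0 0 0 0;1 0 0 0 0;1 0 0 0 0;1 0 0 0 0", "newtons": 60}}

```text
clock: 9.0
position: [0.5738, -0.1107, 0.053]
ee_rot: [0.703, 0.711, 0.0, 0.001]
ft_force: [5.6, 0.5, 2.0]
grip_width: 0.379
grasp_force: 3.0
```

Request:
{"name": "arm_command", "arguments": {"series": "1 0 0 0 0;1 0 0 0 0;1 0 0 0 0;1 0 0 0 0;1 0 0 0 0;1 0 0 0 0;1 0 0 0 0;1 0 0 0 0;1 0 0 0 0;1 0 0 0 0"}}

```text
clock: 10.25
position: [0.5739, -0.1107, 0.0531]
ee_rot: [0.703, 0.711, 0.0, 0.001]
ft_force: [-0.8, 0.4, 6.3]
grip_width: 0.364
grasp_force: 60.2
```

```bash
python3 -c "
from h import *
st()"
```

```text
t10.25 p [ 0.5739 -0.1107  0.0531] th 90.68 tilt [0.0003 0.0005] F [-0.8  0.4  6.3] M [-0.06  0.3  -0.  ] w 0.364 g 60 q [ 0.55  0.49 -0.53  1.75  0.29  0.98 -0.09]
```

Request:
{"name": "arm_command", "arguments": {"series": "1 0 0 -0.04 0;1 0 0 -0.06 0;1 0 0 -0.06 -0.0584;1 0 0 -0.06 -0.0584;1 0 0 -0.03 -0.0584;1 0 0 0 -0.0584;1 0 0 0 -0.0584;1 0 0 0 -0.0584;1 0 0 0 -0.0584;1 0 0 0 -0.0584"}}

```text
clock: 11.5
position: [0.573, -0.1106, 0.1528]
ee_rot: [0.043, 0.999, -0.0, -0.0]
ft_force: [0.4, -0.8, -4.4]
grip_width: 0.361
grasp_force: 60.2
```

```bash
python3 - <<'E'
from h import *
st()
B=lambda x,y:(255+(x+.5)/4-.5,235+(y+.5)/4-.5)
y=np.radians(-5.24);R=np.array([[np.cos(y),-np.sin(y)],[np.sin(y),np.cos(y)]])
c=np.array([.5702,.1614])
for p in [(372,118),(418,172),(335,158),(272,190),(250,215),(300,235),(325,285),(440,240)]: print(p,(R.T@(onz('scene0',*B(*p),.074)[:2]-c)).round(3))
print(c+R@[0,-.075])
# side view glass corner prediction for different heights
snap('side','s1')
for z,cc in [(.062,(.5683,.1596)),(.066,(.5702,.1614)),(.07,(.5721,.1632))]:
    print(z,[proj('side0',[*(np.array(cc)+R@l),z]).round(1) for l in ([.115,-.1],[-.115,-.1],[-.115,.1],[.115,.1])])
a=cv2.imread('pics/side0.png')
cv2.imwrite('pics/c3.png',cv2.resize(a[235:315,195:315],None,fx=6,fy=6,interpolation=cv2.INTER_CUBIC))
E
```

```text
t11.50 p [ 0.573  -0.1106  0.1528] th 175.12 tilt [-0.0001 -0.0003] F [ 0.4 -0.8 -4.4] M [-0.02  0.03  0.04] w 0.361 g 60 q [ 0.77  0.44 -0.83  1.66  0.34  1.2   1.35]
(372, 118) [-0.051 -0.041]
(418, 172) [-0.053  0.01 ]
(335, 158) [-0.012 -0.027]
(272, 190) [ 0.038 -0.027]
(250, 215) [ 0.061 -0.018]
(300, 235) [0.041 0.011]
(325, 285) [0.048 0.05 ]
(440, 240) [-0.034  0.06 ]
[0.56335041 0.08671343]
0.062 [array([231.5, 242.5]), array([301.8, 255.4]), array([280.7, 298.9]), array([202.3, 282.3])]
0.066 [array([230.6, 241.7]), array([301.1, 254.6]), array([279.8, 298.1]), array([201.3, 281.5])]
0.07 [array([229.7, 240.9]), array([300.4, 253.8]), array([278.9, 297.3]), array([200.3, 280.7])]
```

View pics/c3.png

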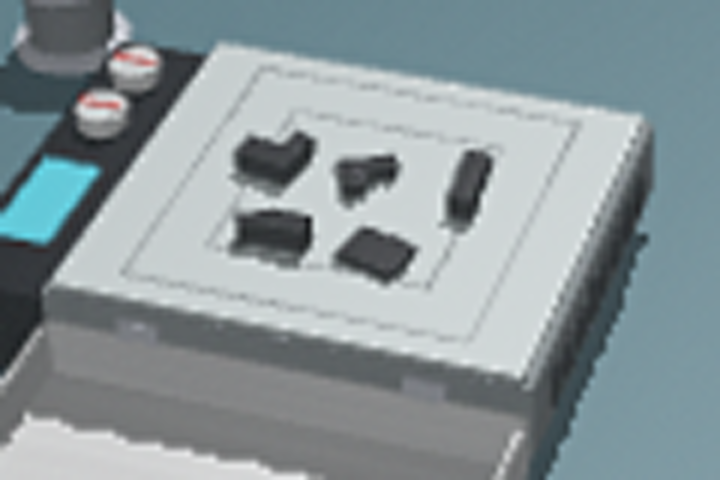

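The side crop shows the glass corners at c3 (218,42), (652,117), (525,388) and (45,290). That fits a glass height of about 0.062–0.064. The shards are still inside the middle square.

Request:
{"name": "arm_command", "arguments": {"series": "1 0.01 0.06 0 0.002;1 0.01 0.08 0 0;1 0.01 0.08 0 0;1 0.01 0.08 0 0;1 0.01 0.08 0 0;1 0.01 0.06 0.01 0;1 0.01 0.04 0.02 0;1 0 0 0.02 0;1 0 0 0.015 0;1 0 0 0 0"}}

```text
clock: 12.8
position: [0.564, 0.0818, 0.1257]
ee_rot: [0.05, 0.999, -0.0, -0.001]
ft_force: [0.3, -0.1, -3.9]
grip_width: 0.365
grasp_force: 60.1
```

Request:
{"name": "arm_command", "arguments": {"series": "1 0 0 0.001 0;1 0 0 0.001 0;1 0 0 0.001 0;1 0 0 0.001 0;1 0 0 0.001 0;1 0 0 0.001 0;1 0 0 0.001 0;1 0 0 0.001 0;1 0 0 0 0;1 0 0 0 0"}}

```text
clock: 14.05
position: [0.5641, 0.0832, 0.1232]
ee_rot: [0.049, 0.999, -0.0, 0.0]
ft_force: [-0.9, -0.8, -3.8]
grip_width: 0.37
grasp_force: 60.1
```

```bash
python3 -c "
from h import *
st()"
```

```text
t14.05 p [0.5641 0.0832 0.1232] th 174.42 tilt [-0.  0.] F [-0.9 -0.8 -3.8] M [-0.05  0.01  0.02] w 0.370 g 60 q [ 0.48  0.46 -0.87  1.72  0.38  1.14  0.97]
```

Request:
{"name": "arm_command", "arguments": {"series": "1 0 0 0.001 0;1 0 0 0.001 0;1 0 0 0.001 0;1 0 0 0.001 0;1 0 0 0.001 0;1 0 0 0.001 0;1 0 0 0.001 0;1 0 0 0.001 0;1 0 0 0 0;1 0 0 0 0"}}

```text
clock: 15.3
position: [0.5641, 0.0832, 0.12]
ee_rot: [0.049, 0.999, -0.0, 0.0]
ft_force: [-0.4, 0.8, -3.2]
grip_width: 0.362
grasp_force: 60.1
```

```bash
python3 -c "
from h import *
st()"
```

```text
t15.30 p [0.5641 0.0832 0.12  ] th 174.42 tilt [-0.  0.] F [-0.4  0.8 -3.2] M [-0.03 -0.03 -0.02] w 0.362 g 60 q [ 0.48  0.46 -0.87  1.72  0.39  1.13  0.97]
```

Request:
{"name": "arm_command", "arguments": {"series": "1 0 0 0.001 0;1 0 0 0.001 0;1 0 0 0.001 0;1 0 0 0.001 0;1 0 0 0.001 0;1 0 0 0 0;1 0 0 0 0;1 0 0 0 0;1 0 0 0 0;1 0 0 0 0"}}

```text
clock: 16.55
position: [0.5641, 0.0832, 0.118]
ee_rot: [0.049, 0.999, -0.0, 0.0]
ft_force: [-0.1, -0.1, -3.7]
grip_width: 0.367
grasp_force: 60.1
```

```bash
python3 -c "
from h import *
st()"
```

```text
t16.55 p [0.5641 0.0832 0.118 ] th 174.42 tilt [-0.  0.] F [-0.1 -0.1 -3.7] M [-0.    0.04 -0.03] w 0.367 g 60 q [ 0.48  0.47 -0.87  1.73  0.39  1.13  0.96]
```

Request:
{"name": "arm_command", "arguments": {"series": "1 0 0 0.001 0;1 0 0 0.001 0;1 0 0 0.001 0;1 0 0 0.001 0;1 0 0 0 0;1 0 0 0 0;1 0 0 0 0;1 0 0 0 0;1 0 0 0 0;1 0 0 0 0"}}

```text
clock: 17.8
position: [0.5641, 0.0833, 0.1172]
ee_rot: [0.049, 0.999, -0.0, 0.0]
ft_force: [-5.4, -0.4, 7.0]
grip_width: 0.363
grasp_force: 61.9
```

```bash
python3 -c "
from h import *
st()"
```

```text
t17.80 p [0.5641 0.0833 0.1172] th 174.42 tilt [-0.0003  0.0001] F [-5.4 -0.4  7. ] M [-0.52  1.02 -0.03] w 0.363 g 62 q [ 0.47  0.47 -0.87  1.73  0.39  1.13  0.96]
```

Request:
{"name": "arm_command", "arguments": {"series": "1 0 0.003 0 0;1 0 0.005 0 0;1 0 0.005 0 0;1 0 0.005 0 0;1 0 0.005 0 0;1 0 0.005 0 0;1 0 0.005 0 0;1 0 0.005 0 0;1 0 0.005 0 0;1 0 0.005 0 0"}}

```text
clock: 19.05
position: [0.5669, 0.1007, 0.1172]
ee_rot: [0.049, 0.999, -0.001, 0.001]
ft_force: [-0.5, -5.5, 5.2]
grip_width: 0.363
grasp_force: 61.6
```

```bash
python3 -c "
from h import *
st()"
```

```text
t19.05 p [0.5669 0.1007 0.1172] th 174.33 tilt [-0.0012  0.0009] F [-0.5 -5.5  5.2] M [-1.51  0.3   0.04] w 0.363 g 62 q [ 0.44  0.48 -0.87  1.71  0.4   1.14  0.93]
```

Request:
{"name": "arm_command", "arguments": {"series": "1 0 0.006 0 0;1 0 0.007 0 0;1 0 0.007 0 0;1 0 0.007 0 0;1 0 0.007 0 0;1 0 0.007 0 0;1 0 0.007 0 0;1 0 0.007 0 0;1 0 0.007 0 0;1 0 0.007 0 0"}}

```text
clock: 20.3
position: [0.5696, 0.1279, 0.1172]
ee_rot: [0.05, 0.999, -0.001, 0.001]
ft_force: [-0.3, -5.9, 5.9]
grip_width: 0.366
grasp_force: 61.6
```

```bash
python3 -c "
from h import *
st()"
```

```text
t20.30 p [0.5696 0.1279 0.1172] th 174.32 tilt [-0.0013  0.0009] F [-0.3 -5.9  5.9] M [-1.78  0.27  0.02] w 0.366 g 62 q [ 0.38  0.5  -0.87  1.69  0.41  1.15  0.88]
```

Request:
{"name": "arm_command", "arguments": {"series": "1 0 0.007 0 0;1 0 0.007 0 0;1 0 0.007 0 0;1 0 0.007 0 0;1 0 0.007 0 0;1 0 0.007 0 0;1 0 0.007 0 0;1 0 0.007 0 0;1 0 0.007 0 0;1 0 0.007 0 0"}}

```text
clock: 21.55
position: [0.5724, 0.1557, 0.1172]
ee_rot: [0.05, 0.999, -0.001, 0.001]
ft_force: [0.4, -6.7, 6.8]
grip_width: 0.367
grasp_force: 61.6
```

Request:
{"name": "arm_command", "arguments": {"series": "1 0 0.007 0 0;1 0 0.007 0 0;1 0 0.007 0 0;1 0 0.007 0 0;1 0 0.007 0 0;1 0 0.007 0 0;1 0 0.007 0 0;1 0 0.007 0 0;1 0 0.007 0 0;1 0 0.007 0 0"}}

```text
clock: 22.8
position: [0.5752, 0.1835, 0.1172]
ee_rot: [0.05, 0.999, -0.001, 0.001]
ft_force: [-1.3, -8.1, 6.8]
grip_width: 0.365
grasp_force: 61.6
```

```bash
python3 -c "
from h import *
st()
snap('side','s2');a=cv2.imread('pics/side0.png')
a=cv2.imread('pics/s2.png');b=cv2.imread('pics/scene0.png');snap('scene','p2');b=cv2.imread('pics/p2.png')
f=lambda i:cv2.resize(i,None,fx=3,fy=3,interpolation=cv2.INTER_CUBIC)
cv2.imwrite('pics/c4.png',np.hstack([f(a[220:350,180:312]),f(b[235:365,270:402])]))"
```

```text
t22.80 p [0.5752 0.1835 0.1172] th 174.31 tilt [-0.0015  0.0009] F [-1.3 -8.1  6.8] M [-1.98  0.33  0.01] w 0.365 g 62 q [ 0.27  0.54 -0.86  1.64  0.44  1.17  0.78]
```

View pics/c4.png

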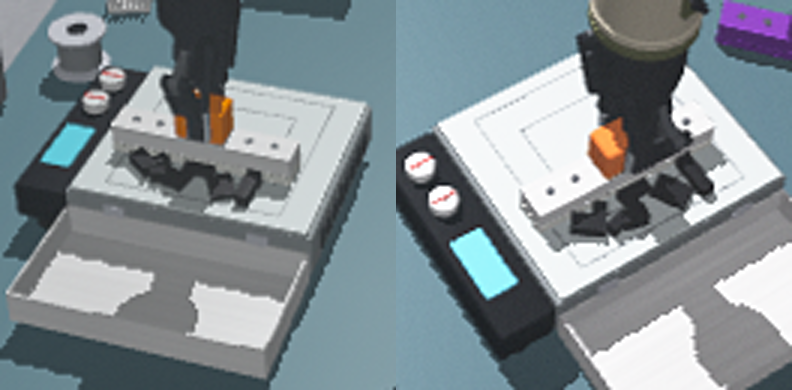

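All five shards are being pushed ahead of the bar: in the left half of the crop they lie between (140,160) and (250,190), within the bar's width.

Request:
{"name": "arm_command", "arguments": {"series": "1 0 0.007 0 0;1 0 0.007 0 0;1 0 0.007 0 0;1 0 0.007 0 0;1 0 0.007 0 0;1 0 0.007 0 0;1 0 0.007 0 0;1 0 0.007 0 0;1 0 0.007 0 0;1 0 0.007 0 0"}}

```text
clock: 24.15
position: [0.578, 0.2113, 0.1172]
ee_rot: [0.05, 0.999, -0.001, 0.001]
ft_force: [-0.9, -7.0, 6.8]
grip_width: 0.366
grasp_force: 61.7
```

Request:
{"name": "arm_command", "arguments": {"series": "1 0 0.007 0 0;1 0 0.007 0 0;1 0 0.007 0 0;1 0 0.007 0 0;1 0 0.007 0 0;1 0 0.007 0 0;1 0 0.007 0 0;1 0 0.007 0 0;1 0 0.007 0 0;1 0 0.007 0 0"}}

```text
clock: 25.4
position: [0.5807, 0.2396, 0.1172]
ee_rot: [0.05, 0.999, -0.001, 0.001]
ft_force: [-0.9, -6.1, 7.0]
grip_width: 0.367
grasp_force: 61.7
```

```bash
python3 -c "
from h import *
st()"
```

```text
t25.40 p [0.5807 0.2396 0.1172] th 174.32 tilt [-0.0012  0.0009] F [-0.9 -6.1  7. ] M [-1.7   0.31 -0.  ] w 0.367 g 62 q [ 0.16  0.59 -0.85  1.57  0.47  1.2   0.69]
```

Request:
{"name": "arm_command", "arguments": {"series": "1 0 0.006 0 0;1 0 0.005 0 0;1 0 0.005 0 0;1 0 0.005 0 0;1 0 0.005 0 0;1 0 0.005 0 0;1 0 0.004 0 0;1 0 0 0 0;1 0 0 0 0;1 0 0 0 0"}}

```text
clock: 26.65
position: [0.582, 0.2539, 0.1172]
ee_rot: [0.049, 0.999, -0.001, 0.001]
ft_force: [-0.4, -4.6, 6.4]
grip_width: 0.37
grasp_force: 61.5
```

```bash
python3 -c "
from h import *
st()
snap('side','s3');snap('scene','p3')
a=cv2.imread('pics/s3.png');b=cv2.imread('pics/p3.png')
f=lambda i:cv2.resize(i,None,fx=2.6,fy=2.6,interpolation=cv2.INTER_CUBIC)
cv2.imwrite('pics/c5.png',np.hstack([f(a[220:350,175:312]),f(b[235:365,290:440])]))"
```

```text
t26.65 p [0.582  0.2539 0.1172] th 174.34 tilt [-0.0008  0.001 ] F [-0.4 -4.6  6.4] M [-1.36  0.11  0.04] w 0.370 g 61 q [ 0.13  0.6  -0.85  1.55  0.47  1.2   0.67]
```

View pics/c5.png

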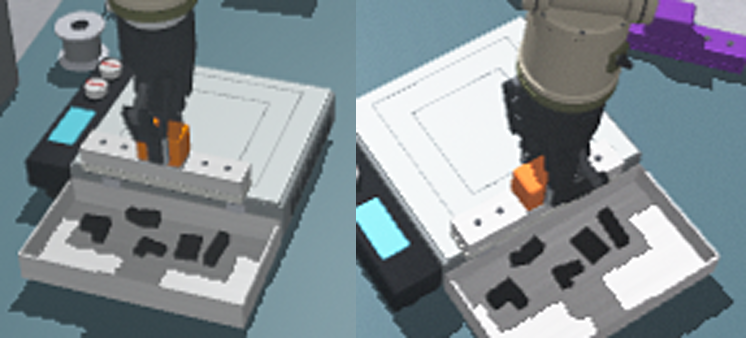

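All five shards lie in the tray, between (85,210) and (230,260) in the left half, and the glass is clear. Now I'll lift and carry the scraper to the riser.

Request:
{"name": "arm_command", "arguments": {"series": "1 0 0 -0.06 0;1 0 0 -0.1 0;1 0 -0.06 -0.04 0;1 0 -0.1 0 0;1 0 -0.11 0 0;1 0 -0.11 0 0;1 0 -0.11 0 0;1 0 -0.11 0 0;1 0 -0.11 0 0;1 0 -0.06 0 0"}}

```text
clock: 28.0
position: [0.5505, -0.0543, 0.1961]
ee_rot: [0.05, 0.999, -0.0, -0.0]
ft_force: [-0.3, 0.2, -3.0]
grip_width: 0.367
grasp_force: 60.7
```

Request:
{"name": "arm_command", "arguments": {"series": "1 0 0 0 0.0514;1 0 0 0 0.0514;1 0 0 0 0.0514;1 0 0 0 0.0514;1 0 0 0 0.0514;1 0 0 0 0.0514;1 0 0 0 0.0514;1 0 0 0 0.0514;1 0 0 0 0.0514;1 0 0 0 0"}}

```text
clock: 29.25
position: [0.5509, -0.0512, 0.1963]
ee_rot: [0.699, 0.715, -0.0, 0.0]
ft_force: [0.9, -0.2, -3.8]
grip_width: 0.365
grasp_force: 60.6
```

```bash
python3 -c "
from h import *
st()"
```

```text
t29.25 p [ 0.5509 -0.0512  0.1963] th 91.23 tilt [-0.0001  0.    ] F [ 0.9 -0.2 -3.8] M [0.   0.01 0.01] w 0.365 g 61 q [ 0.57  0.28 -0.65  1.7   0.18  1.23 -0.1 ]
```

Request:
{"name": "arm_command", "arguments": {"series": "1 -0.06 0.008 0 0;1 -0.1 0.008 0 0;1 -0.11 0.008 0 0;1 -0.11 0.008 0 0;1 -0.11 0.008 0 0;1 -0.11 0.009 0 0;1 -0.09 0.009 0 0;1 -0.0566 0.009 0.02 0;1 0 0 0.04 0;1 0 0 0.04 0"}}

```text
clock: 30.5
position: [0.5839, -0.3476, 0.1548]
ee_rot: [0.699, 0.715, 0.0, -0.001]
ft_force: [-0.5, -0.0, -4.4]
grip_width: 0.369
grasp_force: 60.7
```

Request:
{"name": "arm_command", "arguments": {"series": "1 0 0 0.03 0;1 0 0 0.014 0;1 0 0 0.003 0;1 0 0 0.003 0;1 0 0 0 0;1 0 0 0 0;1 0 0 0 0;1 0 0 0 0;1 0 0 0 0;1 0 0 0 0"}}

```text
clock: 31.75
position: [0.5837, -0.3494, 0.1364]
ee_rot: [0.7, 0.714, -0.0, 0.0]
ft_force: [0.2, -0.2, -2.8]
grip_width: 0.366
grasp_force: 60.7
```

```bash
python3 -c "
from h import *
st()
snap('side','s4');snap('scene','p4')
a=cv2.imread('pics/s4.png');b=cv2.imread('pics/p4.png')
f=lambda i:cv2.resize(i,None,fx=3,fy=3,interpolation=cv2.INTER_CUBIC)
cv2.imwrite('pics/c6.png',np.hstack([f(a[110:240,235:355]),f(b[95:225,165:295])]))"
```

```text
t31.75 p [ 0.5837 -0.3494  0.1364] th 91.15 tilt [-0.  0.] F [ 0.2 -0.2 -2.8] M [0.04 0.03 0.01] w 0.366 g 61 q [ 0.81  0.58 -0.48  1.41  0.27  1.22  0.32]
```

View pics/c6.png

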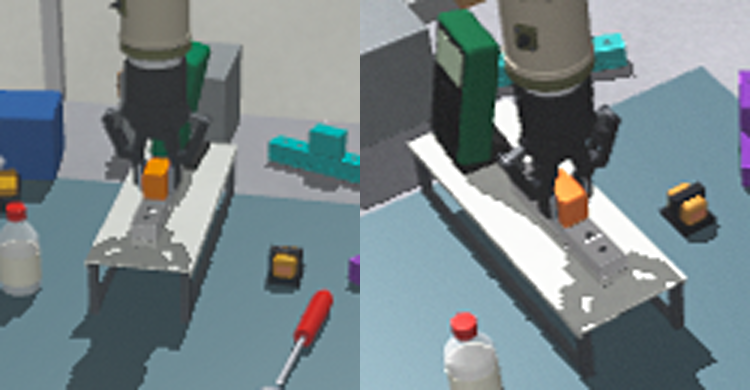

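The scraper hangs over the middle of the shelf, lengthwise and clear of the meter. Now I'll lower it.

Request:
{"name": "arm_command", "arguments": {"series": "1 0 0 0.003 0;1 0 0 0.003 0;1 0 0 0.003 0;1 0 0 0.002 0;1 0 0 0.002 0;1 0 0 0.0015 0;1 0 0 0.001 0;1 0 0 0 0;1 0 0 0 0;1 0 0 0 0"}}

```text
clock: 33.1
position: [0.5838, -0.3494, 0.1303]
ee_rot: [0.7, 0.714, 0.0, 0.0]
ft_force: [0.4, -0.7, -3.4]
grip_width: 0.366
grasp_force: 60.7
```

```bash
python3 -c "
from h import *
st()"
```

```text
t33.10 p [ 0.5838 -0.3494  0.1303] th 91.15 tilt [0.     0.0001] F [ 0.4 -0.7 -3.4] M [ 0.02 -0.03  0.02] w 0.366 g 61 q [ 0.81  0.58 -0.48  1.42  0.27  1.21  0.32]
```

Request:
{"name": "arm_command", "arguments": {"series": "1 0 0 0.001 0;1 0 0 0.001 0;1 0 0 0.001 0;1 0 0 0 0;1 0 0 0 0;1 0 0 0 0;1 0 0 0 0;1 0 0 0 0;1 0 0 0 0;1 0 0 0 0"}}

```text
clock: 34.35
position: [0.5837, -0.3494, 0.129]
ee_rot: [0.7, 0.714, -0.0, 0.0]
ft_force: [0.4, 0.3, -2.3]
grip_width: 0.364
grasp_force: 60.7
```

```bash
python3 -c "
from h import *
st()"
```

```text
t34.35 p [ 0.5837 -0.3494  0.129 ] th 91.15 tilt [-0.  0.] F [ 0.4  0.3 -2.3] M [ 0.02  0.07 -0.04] w 0.364 g 61 q [ 0.81  0.58 -0.48  1.42  0.27  1.21  0.32]
```

Contact is just starting, so I'll lower slightly more, check, then release.

Request:
{"name": "arm_command", "arguments": {"series": "1 0 0 0.0007 0;1 0 0 0.0007 0;1 0 0 0 0;1 0 0 0 0;1 0 0 0 0;1 0 0 0 0;1 0 0 0 0;1 0 0 0 0;1 0 0 0 0;1 0 0 0 0"}}

```text
clock: 35.6
position: [0.5838, -0.3494, 0.129]
ee_rot: [0.7, 0.714, -0.0, 0.0]
ft_force: [-3.3, 1.8, 5.8]
grip_width: 0.37
grasp_force: 61.8
```

```bash
python3 -c "
from h import *
st()"
```

```text
t35.60 p [ 0.5838 -0.3494  0.129 ] th 91.16 tilt [-0.      0.0002] F [-3.3  1.8  5.8] M [ 0.42  1.01 -0.04] w 0.370 g 62 q [ 0.81  0.58 -0.48  1.42  0.27  1.21  0.32]
```

Request:
{"name": "arm_command", "arguments": {"series": "0 0 0 0 0;0 0 0 0 0;0 0 0 0 0;0 0 0 0 0;0 0 0 0 0;0 0 0 -0.02 0;0 0 0 -0.05 0;0 0 0 -0.09 0;0 0 0 -0.09 0;0 0 0 -0.09 0"}}

```text
clock: 36.85
position: [0.5839, -0.3493, 0.2676]
ee_rot: [0.7, 0.714, 0.0, 0.001]
ft_force: [0.5, 0.1, -0.3]
grip_width: 1.0
grasp_force: 0.0
```

Request:
{"name": "arm_command", "arguments": {"series": "0 0 0 0 0;0 0 0 0 0;0 0 0 0 0;0 0 0 0 0;0 0 0 0 0;0 0 0 0 0;0 0 0 0 0;0 0 0 0 0;0 0 0 0 0;0 0 0 0 0"}}

```text
clock: 38.1
position: [0.5837, -0.3494, 0.2645]
ee_rot: [0.7, 0.714, -0.0, 0.0]
ft_force: [0.1, 0.9, 0.4]
grip_width: 1.003
grasp_force: 0.0
```

```bash
python3 -c "
from h import *
st()
snap('scene','p5')
b=cv2.imread('pics/p5.png')
cv2.imwrite('pics/c7.png',cv2.resize(b[80:390,130:450],None,fx=1.9,fy=1.9,interpolation=cv2.INTER_CUBIC))"
```

```text
t38.10 p [ 0.5837 -0.3494  0.2645] th 91.15 tilt [-0.      0.0001] F [0.1 0.9 0.4] M [ 0.01  0.05 -0.01] w 1.003 g 0 q [ 0.8   0.49 -0.49  1.25  0.23  1.45  0.35]
```

View pics/c7.png

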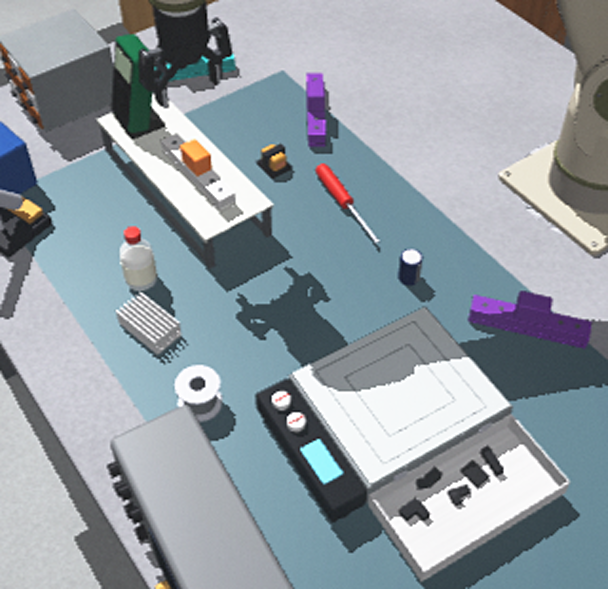

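The scraper stands upright on the shelf with its grip at c7 (195,158). All five shards are in the tray, the glass is clear, nothing else looks moved, and the gripper is free of everything.

```bash
python3 -c "
from h import *
print(manip.hand_in())"
```

```text
the job is handed in; nothing more can be done
None
```

I wiped all five shards into the catch tray with about 10 N on the glass, stood the scraper upright lengthwise on the riser beside the meter, let go of it, and handed the job in at about 38 s of the 64 s limit; the verdict was not shown.

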